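# Hang the rinsed beaker on the drying peg

## Robot

A 6-joint arm with a two-finger parallel gripper is mounted at the origin on a cart in front of the work surface, level with it; the furniture and walls round the work are solid. World frame = base frame: x ahead of the robot, y to its left, z up, the work surface at z = 0. Lengths are in m, angles in rad, forces in N, time in s.
With the tool pointing down it reaches from about 0.35 to 0.975 m from the base axis. Payload 4.9 kg.
Tool frame: the origin (TCP) lies at the very end of the fingers, on their centre line; the grasp point (between the pads) lies 19 mm behind it; z points along the fingers, y is the line along which they close (so a half turn about z gives the same grasp; the last joint's range is limited). The gripper opens to 85 mm and grips with 20 to 120 N. Pads are 22 mm wide; open, the fingers measure 114 mm over their backs; the gripper's body (76 mm by 85 mm) begins 54 mm behind the grasp point. The pads swing forward as they close: fully open they stand 13 mm farther back than shut.
Start: joints at [1.008, 0.053, 1.613, -0, 1.476, -0.119], TCP at [0.268, 0.564, 0.231] pointing down, gripper open.
Joint ranges: [-3.01, 3.01], [-1.01, 2.22], [0.06, 2.58], [-1.02, 4.17], [0.09, 2.62], [-3.14, 3.14]. Speed limits (rad/s): [2.57, 2.57, 3.14, 3.14, 3.14, 3.14].

## Interface

Orientations are given as a rotation vector (axis times angle).
In Python, from station import ctrl gives the robot as it stands. The module is installed in compiled form; this text tells all that it offers.
- The arm moves only by the tool jog_arm, never from a script. Its argument "steps" is a list of rows, each an object with "delta_rot": the turn, a rotation vector about the tool's x, y, z in degrees, a list of three; "linear": the shift along the tool's x, y, z in m, a list of three; "grip": the finger opening in m, from 0 to 0.0854. In form: [{"delta_rot": [rx, ry, rz], "linear": [x, y, z], "grip": grip}, ...]. A call has 1 to 10 rows; each row shifts and turns the commanded pose from where the row before left it, along the tool's axes as they then stand; what a row does not reach is not made up. A row lasts 1/10 s, in which the tool goes at most 50 mm and 8.59 degrees, less where a joint would pass 70% of its speed; a pose out of reach is approached as far as the arm can. A call with a gripper value outside its range is refused whole. The fingers move at their own pace and stop on an object; "newtons" is the grip in N (left out, the last holds). Time passes only in rows, so rows that do not move let the fingers close. It gives the time, the measured TCP pose, the force, the opening and the grip force at its end, in the units of the state.
- ctrl.get_obs(): the state, without advancing time (a new reading comes with each control period).
- ctrl.get_image(name): name is "scene" or "top" or "wrist"; returns (picture, depth): 420x560x3 uint8, red, green, blue; 420x560 float32, m along the optical axis (not along the pixel's ray), 0 where there is no reading.
- ctrl.camera_info(name): a dict with "camera_matrix" (3x3 intrinsics, pixels), "R" (3x3) and "t" (3): a world point X has camera coordinates R X + t; the wrist camera has in their place "T_tool_cam" (4x4, takes a point from camera to tool coordinates, whose origin is the TCP and whose axes are the flange's). Camera axes: x right, y down, z forward; pixel columns grow to the right and rows downward; lengths in m; the calibration is good to about 2 mm. The wrist camera is an equidistant fisheye: a pixel r from the principal point sees the ray r / f radians off the axis. A picture is of the moment at which its call begins: read the wrist's pose just before it. camera_info takes no time and is no camera call.
- ctrl.finish_job(): hands the job in; it is judged then, once.
The state is a dict: "t": time; "q": joint angles; "dq": joint speeds; "effort": joint torques, N m; "tool_pos": TCP position; "tool_rot": TCP orientation; "contact_force": force on the tool from outside, world axes, zero at the start; "wrist_torque": the same for the moment, N m; "opening": finger opening in m; "grip_force": force on a finger pad.
Only numpy, scipy, OpenCV 4.12 (cv2) and the standard library are available. Lean on these libraries where they do the work, as an engineer would, in place of code of your own. Each camera call takes 0.05 s, during which the arm holds its last target. There are 200 camera calls.

## Task

The slim steel beaker that lies on its side has been rinsed. Turn it mouth down and lower it, without dropping it, over the free drying peg, until its rim sits flat on the stand. Leave the beaker that is already drying and the glass tumbler where they are.

Things in the scene. Friction and masses are not known exactly. Their poses are not given: they have to be found in the camera images.
- beaker_mid (a point): Slim straight steel beaker, loose, 0.07 to 0.12 kg, lying on its side on the worktop, closed base roughly towards the robot, open mouth roughly away from it. Outside diameter 50 mm, length 92 mm, wall 3 mm, inside 44 mm wide and 88 mm deep. This point is the middle of the beaker, on its axis, 46 mm from either end; the x axis runs along the beaker from base to mouth.
- peg_free_seat (a point): The free drying stand, fixed to the worktop: white round base 96 mm wide with six low drip ribs round an upright bare steel peg 22 mm thick with a rounded top. This point lies on the peg's axis at the level of the rib tops, 15 mm above the worktop, where a beaker's rim comes to sit; the peg's top is 68 mm above this point (83 mm above the worktop). Its z axis points up.
- drying_mid (a point): An equal steel beaker, loose, already upside down over the peg of a second, equal stand 140 to 230 mm to the left or right of the free one. This point is its middle, half-way up, 46 mm above its rim (its closed top is 107 mm above the worktop). To be left alone.
- tumbler_mid (a point): Clear glass tumbler, loose, 78 mm wide at the rim, 87 mm high, standing upright on the worktop beyond the lying beaker. This point is half-way up its axis. To be left alone.
There are look-alikes about, which are no part of the job. What is shaped like the part that bears peg_free_seat but purple or turquoise is not meant.

How it is judged:
By the outcome, as a careful person would: the job done as asked, in the order asked, and still so for the second after the job is handed in, with the robot touching nothing.
It also fails if it takes over 45 s, if anything falls off the work surface, if the arm or the gripper's body presses on something with over 40 N, if the wrist force passes 120 N, or if a joint passes its speed limit or range.

## Working session

There is one attempt and no reset: what is moved stays moved. The work goes in short steps, Python scripts to look and compute and a tool call to move; the robot and the scene stay as the last step left them, time stands still between calls to the robot, and variables do not carry over. Pictures are saved under pics/ and viewed, at most 10 in all, crops included, and the job is handed in when it is done.

Besides the shell and the picture viewer there is one more tool, called as a command line: name --argument value ..., lists and objects as JSON in quotes. jog_arm: Moves the arm, as the interface text tells. Its arguments: {"type":"object","properties":{"steps":{"type":"array"},"newtons":{"type":"number"}},"required":["steps"]}

```bash
mkdir -p pics; cat > h.py <<'E'
import numpy as np,cv2
from station import ctrl
from scipy.spatial.transform import Rotation as Ro
def cloud(n):
    im,d=ctrl.get_image(n);c=ctrl.camera_info(n);K=c["camera_matrix"]
    v,u=np.mgrid[:420,:560]
    P=np.stack([(u-K[0][2])/K[0][0]*d,(v-K[1][2])/K[1][1]*d,d],-1)
    W=(P-np.array(c["t"]))@np.array(c["R"])
    W[d==0]=np.nan
    return im,W
E
python3 - <<'E'
from h import *
o=ctrl.get_obs();print(o["t"],o["tool_pos"],o["tool_rot"],o["opening"])
ims=[]
for n in("top","scene"):
    im,W=cloud(n);np.savez("pics/%s.npz"%n,im=im,W=W);cv2.imwrite("pics/%s.png"%n,im[...,::-1])
    c=ctrl.camera_info(n);print(n,c["camera_matrix"],c["R"],c["t"])
E
```

```text
0.0 [0.26801526 0.5639214  0.23003694] [-0.69122275 -3.06387188  0.00308575] 0.08543370767366101
top [[397.31804013   0.         289.19043019]
 [  0.         397.31804013 213.59751063]
 [  0.           0.           1.        ]] [[-0.0026486  -0.99983504 -0.01796868]
 [-0.9845188   0.00575638 -0.17518448]
 [ 0.17525902  0.01722651 -0.98437164]] [-0.33502269  0.59290948  1.07544792]
scene [[437.31856127   0.         281.37218704]
 [  0.         437.31856127 201.30268297]
 [  0.           0.           1.        ]] [[ 0.76330308 -0.64599431 -0.0077307 ]
 [-0.40928522 -0.47428122 -0.77945041]
 [ 0.499854    0.59812096 -0.62641623]] [-0.66695757  0.134515    1.13009216]
```

View pics/top.png

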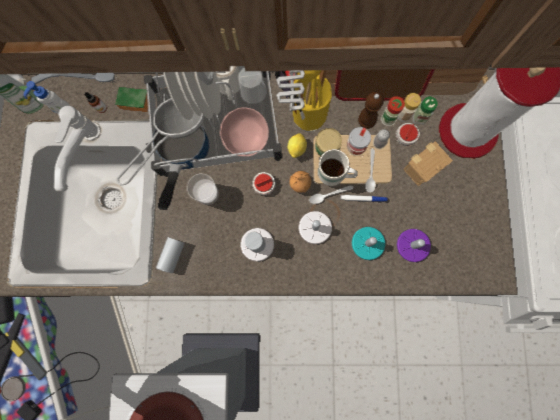

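View pics/scene.png

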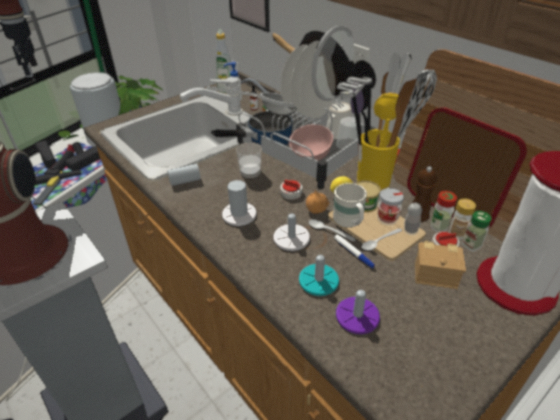

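Top view: the lying beaker is at (170,255) and the tumbler at (203,190). There are four stands:
- White with a beaker on it (257,243): the drying one.
- White with a bare peg (315,228): the free one. It is the only white stand with an empty peg.
- Turquoise (368,243) and purple (413,245): look-alikes, not meant.

I'll confirm this in a crop and measure.

```bash
python3 - <<'E'
from h import *
z=np.load("pics/top.npz");im,W=z["im"],z["W"]
s=np.load("pics/scene.npz")
c=cv2.resize(im[160:290,140:350],None,fx=3.8,fy=3.8,interpolation=cv2.INTER_CUBIC)
cv2.imwrite("pics/crop.png",c[...,::-1])
for n,w in(("top",W),("scene",s["W"])):
    # beaker: above-table points near seed
    seed=W[255,170]
    m=(w[...,2]>.012)&(w[...,2]<.07)&(np.hypot(w[...,0]-seed[0],w[...,1]-seed[1])<.08)
    P=w[m];r=cv2.minAreaRect(P[:,:2].astype(np.float32));print(n,"beaker",seed,m.sum(),r,P[:,2].max())
    hi=P[P[:,2]>np.nanpercentile(P[:,2],60)]
    print(np.median(hi,0),np.linalg.svd(hi[:,:2]-hi[:,:2].mean(0),full_matrices=False)[2][0])
    seed=W[228,315]
    d=np.hypot(w[...,0]-seed[0],w[...,1]-seed[1])
    P=w[(d<.07)&(w[...,2]>.006)&(w[...,2]<.025)]
    print("base",cv2.minEnclosingCircle(P[:,:2].astype(np.float32)),len(P))
    P=w[(d<.07)&(w[...,2]>.035)&(w[...,2]<.1)];print("peg",P.mean(0),P.max(0),P.min(0),len(P))
    P=w[(d<.07)&(w[...,2]>.07)];print("pegtop",P.mean(0),len(P))
    seed=W[243,255];d=np.hypot(w[...,0]-seed[0],w[...,1]-seed[1])
    P=w[(d<.06)&(w[...,2]>.09)];print("dry",P.mean(0),P.max(0),P.min(0),len(P))
    seed=W[190,203];d=np.hypot(w[...,0]-seed[0],w[...,1]-seed[1])
    P=w[(d<.06)&(w[...,2]>.05)];print("tumb",P.mean(0),P.max(0),P.min(0),len(P))
E
```

```text
top beaker [ 0.47583194 -0.00449962  0.0505339 ] 595 ((0.480244517326355, 0.022192541509866714), (0.09075535088777542, 0.09965107589960098), 73.14334869384766) 0.05417397077763774
[0.47601384 0.00223683 0.04917358] [-0.93636745  0.35102138]
base ((0.5501941442489624, -0.41320735216140747), 0.06138066202402115) 780
peg [ 0.55647992 -0.41183014  0.07418519] [ 0.56790381 -0.40199961  0.08566858] [ 0.54850968 -0.42298277  0.03676249] 65
pegtop [ 0.55791036 -0.412313    0.08097334] 50
dry [ 0.50900665 -0.24478955  0.10695551] [ 0.53246686 -0.2205736   0.11450895] [ 0.48538435 -0.26856626  0.09003118] 281
tumb [ 0.66936998 -0.08729821  0.07574349] [ 0.72373508 -0.05332333  0.16148795] [ 0.62360808 -0.13162285  0.05009676] 296
scene beaker [ 0.47583194 -0.00449962  0.0505339 ] 473 ((0.47837865352630615, -0.0009421743452548981), (0.04625739902257919, 0.0942486971616745), 68.28607177734375) 0.05355780383541177
[ 4.77209714e-01 -3.54523568e-04  4.71760311e-02] [-0.95085505  0.30963634]
base ((0.5586851835250854, -0.4116930067539215), 0.049519915133714676) 649
peg [ 0.5564479  -0.41591902  0.06328348] [ 0.56883172 -0.40409727  0.08579052] [ 0.54853712 -0.42363118  0.03514177] 134
pegtop [ 0.55763253 -0.41425074  0.07831364] 55
dry [ 0.50747365 -0.24854501  0.10352002] [ 0.53547696 -0.22000149  0.1100574 ] [ 0.48533428 -0.26833805  0.0900749 ] 233
tumb [ 0.66468864 -0.0909836   0.07087829] [ 0.72248293 -0.02807252  0.15524713] [ 0.6246336 -0.13265    0.0500323] 470
```

View pics/crop.png

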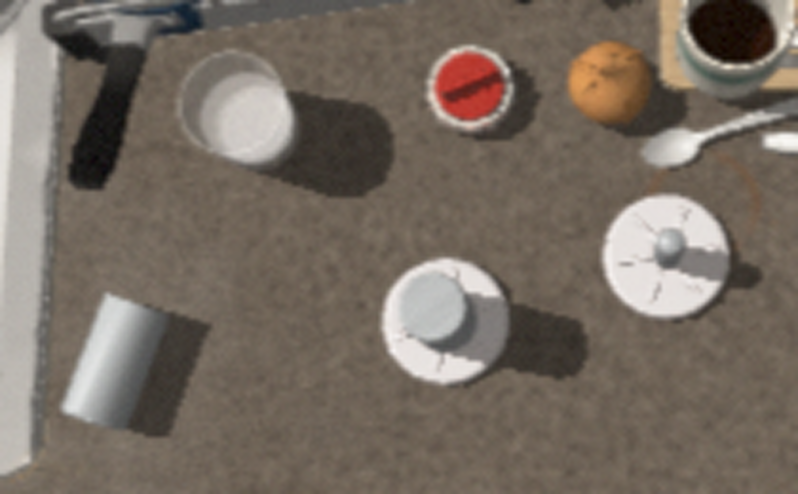

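The crop shows the lying beaker at (115,360), the drying beaker at (435,307), and the white stand with its bare peg at (667,255), which is the target. My plan is to grip the beaker with the tool leaning forward about 40°, then tip it 90° about the finger axis so the mouth points down.

```bash
cat >> h.py <<'E'
def axes(dirdeg,phi):
    # tool y horizontal; tool z leans phi deg (from down) towards heading dirdeg
    a,p=np.radians([dirdeg,phi]);d=np.array([np.cos(a),np.sin(a),0])
    z=np.sin(p)*d+np.array([0,0,-np.cos(p)]);y=np.cross(d,[0,0,-1.]);y=-y
    x=np.cross(y,z);
    if np.linalg.det(np.c_[x,y,z])<0: x=-x
    return np.c_[x,y,z]
def plan(R,pos):
    o=ctrl.get_obs();R0=Ro.from_rotvec(o["tool_rot"]).as_matrix();d=np.array(pos)-o["tool_pos"]
    print("t %.2f pos %s q %s F %s open %.4f grip %.1f"%(o["t"],np.round(o["tool_pos"],4),np.round(o["q"],2),np.round(o["contact_force"],1),o["opening"],o["grip_force"]))
    print("rot(tool,deg)",np.round(np.degrees(Ro.from_matrix(R0.T@R).as_rotvec()),2),"lin now",np.round(R0.T@d,4),"lin after rot",np.round(R.T@d,4))
E
python3 - <<'E'
from h import *
o=ctrl.get_obs();print(Ro.from_rotvec(o["tool_rot"]).as_matrix().round(3))
R=axes(-20.5,0);print(R.round(3)); plan(R,[.46,.0,.2])
R=axes(-20.5,40);print(R.round(3)); plan(R,[.46,.0,.2])
E
```

```text
[[-0.903  0.429 -0.001]
 [ 0.429  0.903 -0.002]
 [ 0.    -0.002 -1.   ]]
[[ 0.937 -0.35   0.   ]
 [-0.35  -0.937  0.   ]
 [ 0.    -0.    -1.   ]]
t 0.10 pos [0.2681 0.564  0.2302] q [ 1.01  0.05  1.61  0.    1.48 -0.12] F [ 0.4  0.3 -0.2] open 0.0853 grip 0.0
rot(tool,deg) [-3.0000e-02  1.6000e-01  1.7507e+02] lin now [-0.4155 -0.4269  0.0309] lin after rot [0.3773 0.4611 0.0302]
[[ 0.718 -0.35   0.602]
 [-0.268 -0.937 -0.225]
 [ 0.643 -0.    -0.766]]
t 0.10 pos [0.2681 0.564  0.2302] q [ 1.01  0.05  1.61  0.    1.48 -0.12] F [ 0.4  0.3 -0.2] open 0.0853 grip 0.0
rot(tool,deg) [-60.01   2.73 164.8 ] lin now [-0.4155 -0.4269  0.0309] lin after rot [0.2696 0.4611 0.2656]
```

```bash
sed -i 's/;y=-y$//' h.py; python3 -c "
from h import *
plan(axes(-20.5,0),[.46,0,.2]);plan(axes(-20.5,40),[.46,0,.2])"
```

```text
t 0.10 pos [0.2681 0.564  0.2302] q [ 1.01  0.05  1.61  0.    1.48 -0.12] F [ 0.4  0.3 -0.2] open 0.0853 grip 0.0
rot(tool,deg) [-0.1  -0.02 -4.93] lin now [-0.4155 -0.4269  0.0309] lin after rot [-0.3773 -0.4611  0.0302]
t 0.10 pos [0.2681 0.564  0.2302] q [ 1.01  0.05  1.61  0.    1.48 -0.12] F [ 0.4  0.3 -0.2] open 0.0853 grip 0.0
rot(tool,deg) [ -1.82 -39.99  -4.69] lin now [-0.4155 -0.4269  0.0309] lin after rot [-0.2696 -0.4611  0.2656]
```

jog_arm --steps '[{"linear": [-0.034, -0.035, 0], "delta_rot": [0, 0, 0], "grip": 0.085}, {"linear": [-0.034, -0.035, 0], "delta_rot": [0, 0, 0], "grip": 0.085}, {"linear": [-0.034, -0.035, 0], "delta_rot": [0, 0, 0], "grip": 0.085}, {"linear": [-0.034, -0.035, 0], "delta_rot": [0, 0, 0], "grip": 0.085}, {"linear": [-0.034, -0.035, 0], "delta_rot": [0, 0, 0], "grip": 0.085}, {"linear": [-0.034, -0.035, 0], "delta_rot": [0, 0, 0], "grip": 0.085}, {"linear": [-0.034, -0.035, 0], "delta_rot": [0, 0, 0], "grip": 0.085}, {"linear": [-0.034, -0.035, 0], "delta_rot": [0, 0, 0], "grip": 0.085}, {"linear": [-0.034, -0.035, 0], "delta_rot": [0, 0, 0], "grip": 0.085}, {"linear": [-0.034, -0.035, 0], "delta_rot": [0, 0, 0], "grip": 0.085}]'

```text
t: 1.1
tool_pos: [0.4251, 0.1005, 0.2311]
tool_rot: [0.691, 3.064, 0.0]
contact_force: [1.6, 0.0, -1.0]
opening: 0.0847
grip_force: 0.0
```

Now the remaining shift, with the -40° tilt and the -5° turn.

jog_arm --steps '[{"linear": [-0.034, -0.035, 0], "delta_rot": [0, 0, -5], "grip": 0.085}, {"linear": [-0.034, -0.035, 0], "delta_rot": [0, 0, 0], "grip": 0.085}, {"linear": [0, 0, 0], "delta_rot": [0, -8, 0], "grip": 0.085}, {"linear": [0, 0, 0], "delta_rot": [0, -8, 0], "grip": 0.085}, {"linear": [0, 0, 0], "delta_rot": [0, -8, 0], "grip": 0.085}, {"linear": [0, 0, 0], "delta_rot": [0, -8, 0], "grip": 0.085}, {"linear": [0, 0, 0], "delta_rot": [0, -8, 0], "grip": 0.085}, {"linear": [0, 0, 0], "delta_rot": [0, 0, 0], "grip": 0.085}, {"linear": [0, 0, 0], "delta_rot": [0, 0, 0], "grip": 0.085}]'

```text
t: 2.0
tool_pos: [0.4601, 0.0118, 0.231]
tool_rot: [0.434, 2.413, -0.157]
contact_force: [-0.1, 0.2, 1.7]
opening: 0.0848
grip_force: 0.0
```

```bash
python3 - <<'E'
from h import *
a=np.radians(-20.5);d=np.array([np.cos(a),np.sin(a),0])
R=axes(-20.5,40);C=np.array([.478,-.001,.027])-.008*d
T=C+.023*R[:,2];print(T);plan(R,T)
im,D=ctrl.get_image("wrist");c=ctrl.camera_info("wrist");print(c)
cv2.imwrite("pics/w1.png",im[...,::-1])
E
```

```text
[ 0.48435449 -0.00337585  0.00938098]
t 2.00 pos [0.4601 0.0118 0.231 ] q [-0.   -0.85  2.39 -0.28  0.96 -1.13] F [-0.1  0.2  1.7] open 0.0848 grip 0.0
rot(tool,deg) [ 0.07 -0.12  0.09] lin now [ 0.1206 -0.0057  0.188 ] lin after rot [ 0.121  -0.0057  0.1878]
{'camera_matrix': array([[325.1922621 ,   0.        , 282.03233423],
       [  0.        , 325.1922621 , 215.15784676],
       [  0.        ,   0.        ,   1.        ]]), 'T_tool_cam': array([[ 6.44392109e-04, -9.45342418e-01, -3.26078669e-01,
         8.49490348e-02],
       [ 9.99999788e-01,  5.80316985e-04,  2.93774846e-04,
         1.82332876e-03],
       [-8.84888335e-05, -3.26078789e-01,  9.45342592e-01,
        -1.43091715e-01],
       [ 0.00000000e+00,  0.00000000e+00,  0.00000000e+00,
         1.00000000e+00]])}
```

View pics/w1.png

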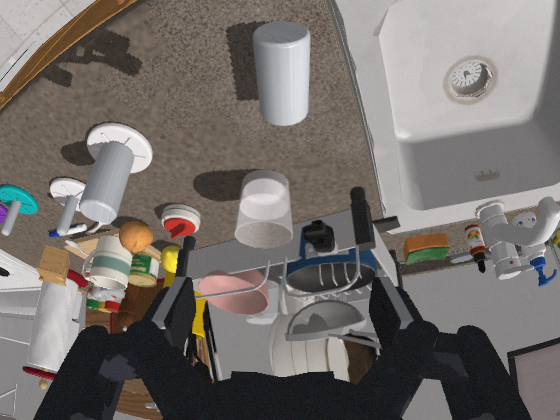

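The wrist view shows the beaker at (283,75) with its base face towards the robot and its mouth towards the tumbler at (265,210). I'll refine the pose from this view.

```bash
cat >> h.py <<'E'
def wcloud():
    o=ctrl.get_obs();im,D=ctrl.get_image("wrist");c=ctrl.camera_info("wrist");K=c["camera_matrix"];T=np.array(c["T_tool_cam"])
    v,u=np.mgrid[:420,:560];x=(u-K[0][2])/K[0][0];y=(v-K[1][2])/K[1][1];r=np.hypot(x,y)+1e-9
    s=np.tan(np.minimum(r,1.5))/r
    P=np.stack([x*s*D,y*s*D,D],-1)@T[:3,:3].T+T[:3,3]
    W=P@Ro.from_rotvec(o["tool_rot"]).as_matrix().T+o["tool_pos"];W[D==0]=np.nan
    return im,W
E
python3 - <<'E'
from h import *
im,W=wcloud()
w=W[15:130,240:320].reshape(-1,3)
d=np.hypot(w[:,0]-.478,w[:,1])
t=w[(w[:,2]<.01)&(d<.2)];print("table z",np.nanmedian(t[:,2]))
P=w[(w[:,2]>.008)&(w[:,2]<.08)&(d<.08)]
print(len(P),P[:,2].max())
hi=P[P[:,2]>.043]
l=np.linalg.svd(hi[:,:2]-hi[:,:2].mean(0),full_matrices=False)[2][0];l*=np.sign(l[0]);n=np.array([-l[1],l[0]])
print("dir",np.degrees(np.arctan2(l[1],l[0])))
P2=P[P[:,2]>.02][:,:2];a=P2@l;b=P2@n
print(np.percentile(a,[1,99]),np.percentile(b,[1,99]))
print("ctr",l*np.percentile(a,[1,99]).mean()+n*np.percentile(b,[1,99]).mean(), "hi ctr",hi.mean(0), cv2.minAreaRect(P2.astype(np.float32)))
E
```

```text
table z 0.0003228076338490371
5123 0.05098861243770114
dir -18.472117018367612
[0.40508862 0.49546392] [0.13477466 0.1822926 ]
ctr [0.47730741 0.00769871] hi ctr [0.47325269 0.00905402 0.04702623] ((0.47804826498031616, 0.00737810879945755), (0.04995051398873329, 0.09334766119718552), 71.46416473388672)
```

```bash
python3 - <<'E'
from h import *
a=np.radians(-18.5);d=np.array([np.cos(a),np.sin(a),0])
R=axes(-18.5,40);C=np.array([.4775,.0075,.027])-.008*d
T=C+.023*R[:,2];print(T);plan(R,T)
E
```

```text
[0.48393354 0.00534737 0.00938098]
t 2.10 pos [0.4614 0.0113 0.2333] q [-0.   -0.85  2.38 -0.28  0.96 -1.13] F [1.  0.4 1.1] open 0.0850 grip 0.0
rot(tool,deg) [-1.23  0.02 -1.52] lin now [0.1263 0.0022 0.1864] lin after rot [0.1262 0.0015 0.1864]
```

jog_arm --steps '[{"linear": [0, 0, 0], "delta_rot": [-1.2, 0, -1.5], "grip": 0.085}, {"linear": [0.021, 0.0003, 0.031], "delta_rot": [0, 0, 0], "grip": 0.085}, {"linear": [0.021, 0.0003, 0.031], "delta_rot": [0, 0, 0], "grip": 0.085}, {"linear": [0.021, 0.0003, 0.031], "delta_rot": [0, 0, 0], "grip": 0.085}, {"linear": [0.021, 0.0003, 0.031], "delta_rot": [0, 0, 0], "grip": 0.085}, {"linear": [0.021, 0.0003, 0.031], "delta_rot": [0, 0, 0], "grip": 0.085}, {"linear": [0, 0, 0], "delta_rot": [0, 0, 0], "grip": 0.085}, {"linear": [0, 0, 0], "delta_rot": [0, 0, 0], "grip": 0.085}]'

```text
t: 2.9
tool_pos: [0.4799, 0.0062, 0.0455]
tool_rot: [0.394, 2.419, -0.145]
contact_force: [-0.6, 0.2, 0.3]
opening: 0.085
grip_force: 0.0
```

```bash
python3 - <<'E'
from h import *
plan(axes(-18.5,40),[.4839,.0053,.0094])
E
```

```text
t 2.90 pos [0.4799 0.0062 0.0455] q [-0.03 -0.48  2.51 -0.42  0.47 -0.97] F [-0.6  0.2  0.3] open 0.0850 grip 0.0
rot(tool,deg) [-0.1  -0.1   0.01] lin now [0.0201 0.0005 0.0303] lin after rot [0.0201 0.0004 0.0303]
```

jog_arm --steps '[{"linear": [0.0067, 0.0001, 0.01], "delta_rot": [0, 0, 0], "grip": 0.085}, {"linear": [0.0067, 0.0001, 0.01], "delta_rot": [0, 0, 0], "grip": 0.085}, {"linear": [0.0067, 0.0001, 0.01], "delta_rot": [0, 0, 0], "grip": 0.085}, {"linear": [0, 0, 0], "delta_rot": [0, 0, 0], "grip": 0.085}, {"linear": [0, 0, 0], "delta_rot": [0, 0, 0], "grip": 0.085}]'

```text
t: 3.4
tool_pos: [0.4853, 0.0055, 0.0127]
tool_rot: [0.393, 2.412, -0.144]
contact_force: [-0.2, -0.6, -0.0]
opening: 0.0854
grip_force: 0.0
```

```bash
python3 - <<'E'
from h import *
plan(axes(-18.5,40),[.4839,.0053,.0094])
im,W=wcloud();cv2.imwrite("pics/w2.png",im[...,::-1])
E
```

```text
t 3.40 pos [0.4853 0.0055 0.0127] q [-0.04 -0.36  2.5  -0.54  0.36 -0.84] F [-0.2 -0.6 -0. ] open 0.0854 grip 0.0
rot(tool,deg) [ 0.01  0.29 -0.03] lin now [ 0.0031 -0.0007  0.0017] lin after rot [ 0.0031 -0.0006  0.0017]
```

View pics/w2.png

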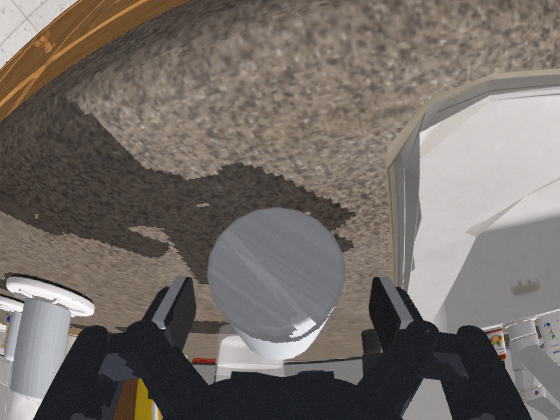

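The beaker's base face is at (277,275), centred between the fingers. Closing now.

jog_arm --steps '[{"linear": [0.001, 0, 0.001], "delta_rot": [0, 0, 0], "grip": 0.04}, {"linear": [0, 0, 0], "delta_rot": [0, 0, 0], "grip": 0.04}, {"linear": [0, 0, 0], "delta_rot": [0, 0, 0], "grip": 0.04}, {"linear": [0, 0, 0], "delta_rot": [0, 0, 0], "grip": 0.04}, {"linear": [0, 0, 0], "delta_rot": [0, 0, 0], "grip": 0.04}, {"linear": [0, 0, 0], "delta_rot": [0, 0, 0], "grip": 0.04}, {"linear": [0, 0, 0], "delta_rot": [0, 0, 0], "grip": 0.04}, {"linear": [0, 0, 0], "delta_rot": [0, 0, 0], "grip": 0.04}]' --newtons 45

```text
t: 4.25
tool_pos: [0.4835, 0.0057, 0.0088]
tool_rot: [0.393, 2.415, -0.144]
contact_force: [-4.5, 1.0, 6.7]
opening: 0.0496
grip_force: 46.7
```

jog_arm --steps '[{"linear": [-0.013, 0, -0.015], "delta_rot": [0, 0, 0], "grip": 0.04}, {"linear": [-0.026, 0, -0.031], "delta_rot": [0, 0, 0], "grip": 0.04}, {"linear": [-0.026, 0, -0.031], "delta_rot": [0, 0, 0], "grip": 0.04}, {"linear": [-0.026, 0, -0.031], "delta_rot": [0, 0, 0], "grip": 0.04}, {"linear": [-0.026, 0, -0.031], "delta_rot": [0, 0, 0], "grip": 0.04}, {"linear": [-0.026, 0, -0.031], "delta_rot": [0, 0, 0], "grip": 0.04}, {"linear": [0, 0, 0], "delta_rot": [0, 8, 0], "grip": 0.04}, {"linear": [0, 0, 0], "delta_rot": [0, 8, 0], "grip": 0.04}, {"linear": [0, 0, 0], "delta_rot": [0, 8, 0], "grip": 0.04}, {"linear": [0, 0, 0], "delta_rot": [0, 8, 0], "grip": 0.04}]'

```text
t: 5.25
tool_pos: [0.4831, 0.0059, 0.2306]
tool_rot: [0.483, 2.969, -0.033]
contact_force: [0.1, 0.4, -1.4]
opening: 0.0493
grip_force: 47.1
```

jog_arm --steps '[{"linear": [0, 0, 0], "delta_rot": [0, 8, 0], "grip": 0.04}, {"linear": [0, 0, 0], "delta_rot": [0, 8, 0], "grip": 0.04}, {"linear": [0, 0, 0], "delta_rot": [0, 8, 0], "grip": 0.04}, {"linear": [0, 0, 0], "delta_rot": [0, 8, 0], "grip": 0.04}, {"linear": [0, 0, 0], "delta_rot": [0, 8, 0], "grip": 0.04}, {"linear": [0, 0, 0], "delta_rot": [0, 8, 0], "grip": 0.04}, {"linear": [0, 0, 0], "delta_rot": [0, 8, 0], "grip": 0.04}, {"linear": [0, 0, 0], "delta_rot": [0, 2, 0], "grip": 0.04}, {"linear": [0, 0, 0], "delta_rot": [0, 0, 0], "grip": 0.04}]'

```text
t: 6.15
tool_pos: [0.4829, 0.0058, 0.228]
tool_rot: [-0.366, -2.242, -0.17]
contact_force: [-0.0, -0.2, -0.5]
opening: 0.0495
grip_force: 47.1
```

```bash
python3 - <<'E'
from h import *
o=ctrl.get_obs();print(Ro.from_rotvec(o["tool_rot"]).as_matrix().round(3))
plan(axes(-18.5,-50),[.557,-.413,.2])
for D in(-18.5,-36.5,-60):
  plan(axes(D,-50),[.557,-.413,.2])
E
```

```text
[[-0.607  0.318 -0.728]
 [ 0.204  0.948  0.243]
 [ 0.768 -0.001 -0.641]]
t 6.15 pos [0.4829 0.0058 0.228 ] q [-0.2   0.28  1.54  0.12  2.19 -1.42] F [-0.  -0.2 -0.5] open 0.0495 grip 47.1
rot(tool,deg) [-0.02 -0.14 -0.06] lin now [-0.1521 -0.3735 -0.1378] lin after rot [-0.152  -0.3736 -0.1376]
t 6.15 pos [0.4829 0.0058 0.228 ] q [-0.2   0.28  1.54  0.12  2.19 -1.42] F [-0.  -0.2 -0.5] open 0.0495 grip 47.1
rot(tool,deg) [-0.02 -0.14 -0.06] lin now [-0.1521 -0.3735 -0.1378] lin after rot [-0.152  -0.3736 -0.1376]
t 6.15 pos [0.4829 0.0058 0.228 ] q [-0.2   0.28  1.54  0.12  2.19 -1.42] F [-0.  -0.2 -0.5] open 0.0495 grip 47.1
rot(tool,deg) [-13.83  -0.13  11.49] lin now [-0.1521 -0.3735 -0.1378] lin after rot [-0.2199 -0.2925 -0.2185]
t 6.15 pos [0.4829 0.0058 0.228 ] q [-0.2   0.28  1.54  0.12  2.19 -1.42] F [-0.  -0.2 -0.5] open 0.0495 grip 47.1
rot(tool,deg) [-31.84  -0.11  26.58] lin now [-0.1521 -0.3735 -0.1378] lin after rot [-0.2784 -0.1452 -0.2882]
```

jog_arm --steps '[{"linear": [-0.0119, -0.0374, -0.0142], "delta_rot": [0, 0, 0], "grip": 0.04}, {"linear": [-0.0119, -0.0374, -0.0142], "delta_rot": [0, 0, 0], "grip": 0.04}, {"linear": [-0.0119, -0.0374, -0.0142], "delta_rot": [0, 0, 0], "grip": 0.04}, {"linear": [-0.0119, -0.0374, -0.0142], "delta_rot": [0, 0, 0], "grip": 0.04}, {"linear": [-0.0119, -0.0374, -0.0142], "delta_rot": [0, 0, 0], "grip": 0.04}, {"linear": [-0.0119, -0.0374, -0.0142], "delta_rot": [0, 0, 0], "grip": 0.04}, {"linear": [-0.0119, -0.0374, -0.0142], "delta_rot": [0, 0, 0], "grip": 0.04}, {"linear": [-0.0119, -0.0374, -0.0142], "delta_rot": [0, 0, 0], "grip": 0.04}, {"linear": [-0.0119, -0.0374, -0.0142], "delta_rot": [0, 0, 0], "grip": 0.04}, {"linear": [-0.0119, -0.0374, -0.0142], "delta_rot": [0, 0, 0], "grip": 0.04}]'

```text
t: 7.15
tool_pos: [0.5402, -0.409, 0.2325]
tool_rot: [-0.366, -2.249, -0.167]
contact_force: [0.1, -0.0, -0.7]
opening: 0.0495
grip_force: 47.1
```

jog_arm --steps '[{"linear": [0, 0, 0], "delta_rot": [0, 0, 0], "grip": 0.04}, {"linear": [0, 0, 0], "delta_rot": [0, 0, 0], "grip": 0.04}]'

```text
t: 7.35
tool_pos: [0.5398, -0.4081, 0.2314]
tool_rot: [-0.368, -2.247, -0.169]
contact_force: [-0.7, -0.1, -1.0]
opening: 0.0496
grip_force: 47.1
```

```bash
python3 - <<'E'
from h import *
plan(axes(-18.5,-50),[.540,-.4075,.228])
for n in("scene","top"):
    im,W=cloud(n);np.savez("pics/%s2.npz"%n,im=im,W=W)
    c=im[150:330,180:420] if n=="scene" else im[130:300,200:440]
    cv2.imwrite("pics/%s2.png"%n,cv2.resize(c,None,fx=3.3,fy=3.3,interpolation=cv2.INTER_CUBIC)[...,::-1])
E
```

```text
t 7.35 pos [ 0.5398 -0.4081  0.2314] q [-0.65  0.71  0.94 -0.34  2.3  -2.02] F [-0.7 -0.1 -1. ] open 0.0496 grip 47.1
rot(tool,deg) [-0.    0.14 -0.08] lin now [-0.0026  0.0007  0.0022] lin after rot [-0.0026  0.0007  0.0022]
```

View pics/scene2.png

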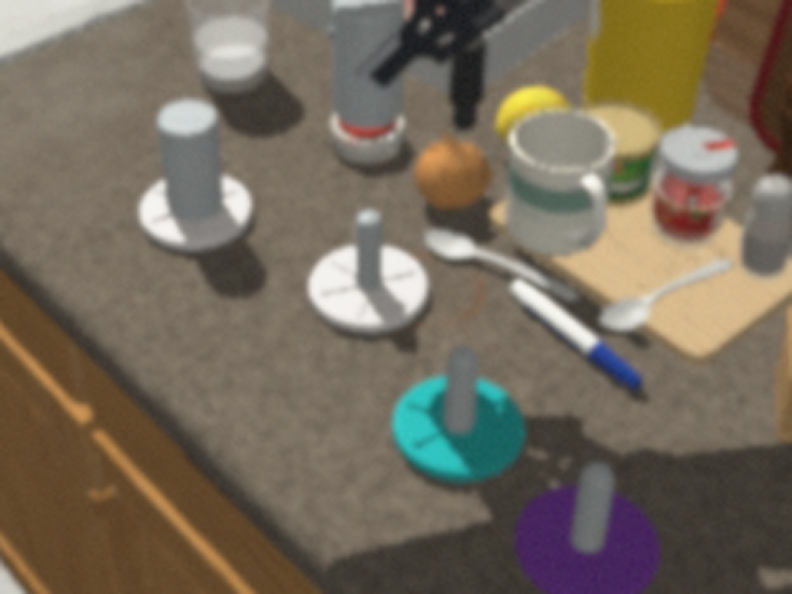

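The scene crop shows the beaker at (367,70), upright and mouth down, above the free peg at (369,250). I'll fit both axes with the same cameras.

```bash
cat > fit.py <<'E'
from h import *
from scipy.optimize import least_squares
def cyl(P,r,c0,tilt=False):
    zm=P[:,2].mean()
    f=lambda p:np.hypot(P[:,0]-p[0]-(p[2]*(P[:,2]-zm) if tilt else 0),P[:,1]-p[1]-(p[3]*(P[:,2]-zm) if tilt else 0))-r
    s=least_squares(f,list(c0)+([0,0] if tilt else []),loss="soft_l1",f_scale=.002);return s.x.round(4),len(P),zm.round(3)
def sel(w,c,R,z0,z1):
    return w[(np.hypot(w[...,0]-c[0],w[...,1]-c[1])<R)&(w[...,2]>z0)&(w[...,2]<z1)]
E
python3 - <<'E'
from fit import *
pk=(.557,-.413)
for n in("scene","top"):
    z=np.load("pics/%s2.npz"%n);w=z["W"];w0=np.load("pics/%s.npz"%n)["W"]
    print(n,"peg",cyl(sel(w0,pk,.03,.025,.076),.011,pk),"drying",cyl(sel(w0,(.509,-.247),.04,.03,.1),.025,(.509,-.247)))
    P=sel(w,pk,.045,.17,.32);print("zrange",np.percentile(P[:,2],[1,5,95,99]))
    print("beaker",cyl(sel(w,pk,.035,.19,.225),.025,pk),cyl(sel(w,pk,.035,.19,.225),.025,pk,True))
    T=sel(w,pk,.04,.265,.3); 
    if len(T):print("top face",T.mean(0),T.min(0),T.max(0),len(T))
# base discs by colour in top view: white mask circle
for n in("scene","top"):
    z=np.load("pics/%s.npz"%n);w=z["W"];m=z["im"].min(-1)>150
    P=w[m&(np.hypot(w[...,0]-pk[0],w[...,1]-pk[1])<.065)&(w[...,2]<.03)];e=cv2.fitEllipse(cv2.convexHull(P[:,:2].astype(np.float32)))
    print(n,"base",e)
E
```

```text
scene peg (array([ 0.5615, -0.4101]), 120, np.float64(0.051)) drying (array([ 0.5124, -0.2412]), 369, np.float64(0.066))
zrange [0.19087518 0.19736712 0.29477257 0.30156557]
beaker (array([ 0.5565, -0.4127]), 246, np.float64(0.207)) (array([ 0.5565, -0.4127, -0.0072, -0.0013]), 246, np.float64(0.207))
top face [ 0.56119747 -0.42021166  0.27971855] [ 0.52951801 -0.45285234  0.26528227] [ 0.59666709 -0.3813735   0.29820937] 479
top peg (array([ 0.5594, -0.4125]), 19, np.float64(0.05)) drying (array([ 0.5103, -0.2435]), 55, np.float64(0.067))
zrange [0.1998137  0.22987326 0.29826466 0.30695897]
beaker (array([ 0.5549, -0.4142]), 36, np.float64(0.208)) (array([ 0.5549, -0.4142, -0.0013, -0.0072]), 36, np.float64(0.208))
top face [ 0.56023703 -0.41816229  0.28225508] [ 0.52994495 -0.45184185  0.26568694] [ 0.59651666 -0.38884511  0.29992209] 550
scene base ((0.5645521879196167, -0.40456515550613403), (0.09601622819900513, 0.10939348489046097), 131.96560668945312)
top base ((0.5592220425605774, -0.4103364944458008), (0.09267397224903107, 0.09403465688228607), 118.3306884765625)
```

jog_arm --steps '[{"linear": [-0.0025, 0.0034, -0.0029], "delta_rot": [0, 0, 0], "grip": 0.04}, {"linear": [-0.0154, 0, 0.0128], "delta_rot": [0, 0, 0], "grip": 0.04}, {"linear": [-0.0154, 0, 0.0128], "delta_rot": [0, 0, 0], "grip": 0.04}, {"linear": [-0.0154, 0, 0.0128], "delta_rot": [0, 0, 0], "grip": 0.04}, {"linear": [-0.0154, 0, 0.0128], "delta_rot": [0, 0, 0], "grip": 0.04}, {"linear": [0, 0, 0], "delta_rot": [0, 0, 0], "grip": 0.04}, {"linear": [0, 0, 0], "delta_rot": [0, 0, 0], "grip": 0.04}]'

```text
t: 8.15
tool_pos: [0.5445, -0.4056, 0.1488]
tool_rot: [-0.366, -2.242, -0.171]
contact_force: [0.1, -0.9, -0.4]
opening: 0.0503
grip_force: 47.2
```

```bash
python3 - <<'E'
from fit import *
plan(axes(-18.5,-50),[.5447,-.406,.1])
im,w=cloud("scene");pk=(.56,-.411)
print(cyl(sel(w,pk,.035,.115,.15),.025,pk,True),"rim",np.percentile(sel(w,pk,.035,.1,.2)[:,2],[0,1,3]),"peg",cyl(sel(w,pk,.03,.025,.075),.011,pk))
c=im[150:330,180:420];cv2.imwrite("pics/s3.png",cv2.resize(c,None,fx=3.3,fy=3.3,interpolation=cv2.INTER_CUBIC)[...,::-1])
E
```

```text
t 8.15 pos [ 0.5445 -0.4056  0.1488] q [-0.65  0.79  0.98 -0.31  2.2  -1.97] F [ 0.1 -0.9 -0.4] open 0.0503 grip 47.2
rot(tool,deg) [ 0.02 -0.17 -0.01] lin now [-0.0376 -0.0003  0.031 ] lin after rot [-0.0375 -0.0003  0.0311]
(array([ 0.5611, -0.4105,  0.0149, -0.0498]), 188, np.float64(0.131)) rim [0.10480679 0.10699246 0.11023688] peg (array([ 0.5613, -0.4099]), 117, np.float64(0.05))
```

View pics/s3.png

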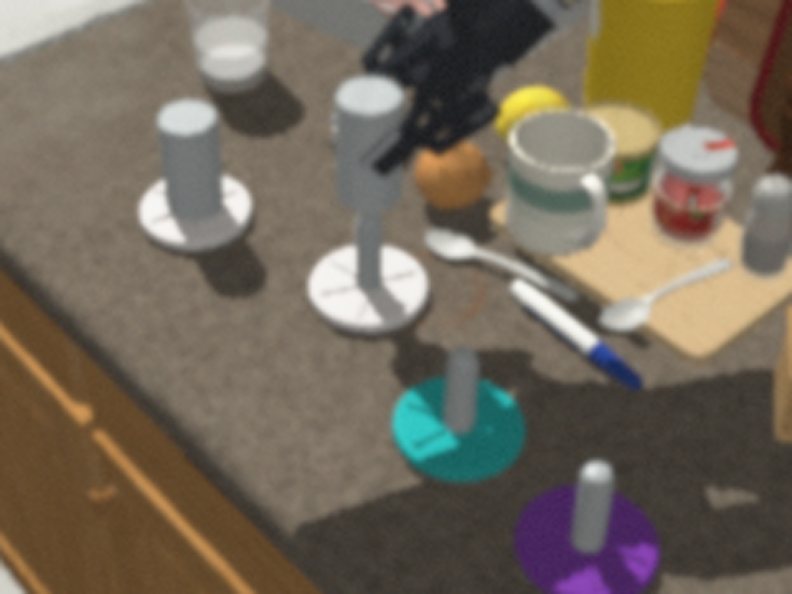

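The beaker is aligned within 1 mm of the peg. The orange at (453,175) is close to the gripper, so I'll check its clearance at the final pose.

```bash
python3 - <<'E'
from fit import *
o=ctrl.get_obs();R=Ro.from_rotvec(o["tool_rot"]).as_matrix();p=np.array(o["tool_pos"])-[0,0,.095]
for n in("scene","top"):
    w=np.load("pics/%s.npz"%n)["W"].reshape(-1,3);w=w[(w[:,2]>.02)&(np.hypot(w[:,0]-.56,w[:,1]+.41)>.06)]
    L=(w-p)@R
    k=(L[:,2]<0)&(L[:,2]>-.3)&(abs(L[:,1])<.075)&(abs(L[:,0])<.075)
    print(n,k.sum());
    for q,l in list(zip(w[k],L[k]))[::max(1,k.sum()//12)]:print(q.round(3),l.round(3))
    P=sel(np.load("pics/%s.npz"%n)["W"],(.66,-.37),.06,.02,.2);print("orange",P.mean(0),P.max(0),P.min(0))
E
```

```text
scene 130
[ 0.717 -0.421  0.105] [-0.07   0.04  -0.161]
[ 0.696 -0.431  0.108] [-0.057  0.024 -0.149]
[ 0.689 -0.441  0.104] [-0.057  0.012 -0.144]
[ 0.682 -0.455  0.106] [-0.055 -0.003 -0.144]
[ 0.687 -0.445  0.09 ] [-0.067  0.008 -0.135]
[ 0.682 -0.456  0.096] [-0.062 -0.004 -0.138]
[ 0.683 -0.452  0.09 ] [-0.067  0.    -0.134]
[ 0.691 -0.479  0.102] [-0.068 -0.023 -0.154]
[ 0.684 -0.468  0.096] [-0.066 -0.015 -0.142]
[ 0.696 -0.491  0.103] [-0.073 -0.032 -0.161]
[ 0.683 -0.476  0.098] [-0.066 -0.023 -0.145]
[ 0.683 -0.456  0.082] [-0.074 -0.003 -0.13 ]
[ 0.681 -0.455  0.079] [-0.074 -0.003 -0.126]
orange [ 0.68221871 -0.37880082  0.04275131] [ 0.7183753  -0.34434969  0.06988538] [ 0.66021703 -0.40199594  0.02051321]
top 117
[ 0.722 -0.421  0.106] [-0.072  0.042 -0.165]
[ 0.706 -0.423  0.102] [-0.066  0.035 -0.151]
[ 0.697 -0.431  0.104] [-0.061  0.024 -0.148]
[ 0.696 -0.43   0.088] [-0.071  0.025 -0.136]
[ 0.688 -0.439  0.104] [-0.057  0.014 -0.144]
[ 0.686 -0.442  0.103] [-0.056  0.01  -0.142]
[ 0.685 -0.44   0.095] [-0.062  0.012 -0.136]
[ 0.682 -0.464  0.105] [-0.057 -0.011 -0.146]
[ 0.683 -0.446  0.091] [-0.065  0.006 -0.133]
[ 0.681 -0.47   0.099] [-0.062 -0.017 -0.142]
[ 0.68  -0.46   0.091] [-0.066 -0.008 -0.134]
[ 0.68  -0.46   0.081] [-0.073 -0.009 -0.128]
[ 0.669 -0.372  0.05 ] [-0.072  0.072 -0.078]
orange [ 0.68593935 -0.36958818  0.04725118] [ 0.71855202 -0.33971684  0.07083976] [ 0.65950338 -0.40097404  0.02147411]
```

The mug at (560,180) would come within about 12 mm of the gripper. I'll turn the tool about the vertical to heading -65°, which is clear of the mug, the orange and the turquoise stand.

jog_arm --steps '[{"linear": [0, 0, 0], "delta_rot": [-5.94, 0, 4.98], "grip": 0.04}, {"linear": [0, 0, 0], "delta_rot": [-5.94, 0, 4.98], "grip": 0.04}, {"linear": [0, 0, 0], "delta_rot": [-5.94, 0, 4.98], "grip": 0.04}, {"linear": [0, 0, 0], "delta_rot": [-5.94, 0, 4.98], "grip": 0.04}, {"linear": [0, 0, 0], "delta_rot": [-5.94, 0, 4.98], "grip": 0.04}, {"linear": [0, 0, 0], "delta_rot": [-5.94, 0, 4.98], "grip": 0.04}, {"linear": [0, 0, 0], "delta_rot": [0, 0, 0], "grip": 0.04}, {"linear": [0, 0, 0], "delta_rot": [0, 0, 0], "grip": 0.04}]'

```text
t: 9.0
tool_pos: [0.5451, -0.4066, 0.1516]
tool_rot: [-1.257, -1.977, -0.585]
contact_force: [0.9, 0.8, -1.1]
opening: 0.0494
grip_force: 47.2
```

```bash
python3 - <<'E'
from fit import *
plan(axes(-65,-50),[.5538,-.3952,.149])
R=axes(-65,-50);print(R.round(3));p=np.array([.5538,-.3952,.053])
for n in("scene","top"):
    w=np.load("pics/%s.npz"%n)["W"].reshape(-1,3);w=w[(w[:,2]>.02)&(np.hypot(w[:,0]-.56,w[:,1]+.41)>.06)]
    L=(w-p)@R;k=(L[:,2]<0)&(L[:,2]>-.35)&(abs(L[:,1])<.08)&(abs(L[:,0])<.09);print(n,k.sum(),w[k][:3].round(3))
im,w=cloud("scene");pk=(.565,-.42)
print(cyl(sel(w,pk,.035,.115,.15),.025,pk,True))
E
```

```text
t 9.00 pos [ 0.5451 -0.4066  0.1516] q [-0.84  0.76  1.02  0.27  2.2  -1.22] F [ 0.9  0.8 -1.1] open 0.0494 grip 47.2
rot(tool,deg) [-0.05  0.16  0.09] lin now [0.0023 0.0127 0.0067] lin after rot [0.0023 0.0127 0.0067]
[[-0.272  0.906 -0.324]
 [ 0.583  0.423  0.694]
 [ 0.766  0.    -0.643]]
scene 14 [[ 0.696 -0.516  0.096]
 [ 0.698 -0.517  0.096]
 [ 0.696 -0.516  0.093]]
top 12 [[ 0.698 -0.517  0.097]
 [ 0.699 -0.52   0.096]
 [ 0.698 -0.523  0.097]]
(array([ 5.545e-01, -4.202e-01, -3.000e-04, -9.600e-03]), 118, np.float64(0.13))
```

jog_arm --steps '[{"linear": [0.0042, 0.0116, 0.005], "delta_rot": [0, 0, 0], "grip": 0.04}, {"linear": [0, 0, 0], "delta_rot": [0, 0, 0], "grip": 0.04}, {"linear": [-0.0123, 0, 0.0103], "delta_rot": [0, 0, 0], "grip": 0.04}, {"linear": [-0.0123, 0, 0.0103], "delta_rot": [0, 0, 0], "grip": 0.04}, {"linear": [0, 0, 0], "delta_rot": [0, 0, 0], "grip": 0.04}]'

```text
t: 9.55
tool_pos: [0.5515, -0.3935, 0.1132]
tool_rot: [-1.255, -1.967, -0.587]
contact_force: [0.6, 0.1, -1.6]
opening: 0.0501
grip_force: 47.2
```

```bash
python3 - <<'E'
from fit import *
plan(axes(-65,-50),[.553,-.396,.055])
im,w=cloud("scene");pk=(.56,-.41)
print(cyl(sel(w,pk,.035,.09,.12),.025,pk,True),"peg",cyl(sel(w,pk,.03,.025,.065),.011,pk))
E
```

```text
t 9.55 pos [ 0.5515 -0.3935  0.1132] q [-0.83  0.79  1.04  0.28  2.15 -1.21] F [ 0.6  0.1 -1.6] open 0.0501 grip 47.2
rot(tool,deg) [-0.11 -0.35 -0.13] lin now [-0.0467  0.0005  0.0349] lin after rot [-0.0465  0.0003  0.0352]
(array([ 0.5585, -0.4066, -0.239 ,  0.0961]), 88, np.float64(0.099)) peg (array([ 0.5611, -0.41  ]), 79, np.float64(0.042))
```

jog_arm --steps '[{"linear": [-0.0018, 0.0008, -0.002], "delta_rot": [0, 0, 0], "grip": 0.04}, {"linear": [-0.0115, 0, 0.0096], "delta_rot": [0, 0, 0], "grip": 0.04}, {"linear": [-0.0115, 0, 0.0096], "delta_rot": [0, 0, 0], "grip": 0.04}, {"linear": [-0.0115, 0, 0.0096], "delta_rot": [0, 0, 0], "grip": 0.04}, {"linear": [0, 0, 0], "delta_rot": [0, 0, 0], "grip": 0.04}, {"linear": [0, 0, 0], "delta_rot": [0, 0, 0], "grip": 0.04}]'

```text
t: 10.2
tool_pos: [0.5543, -0.3968, 0.0719]
tool_rot: [-1.257, -1.972, -0.587]
contact_force: [0.2, 0.5, 0.2]
opening: 0.0495
grip_force: 47.2
```

```bash
python3 - <<'E'
from fit import *
plan(axes(-65,-50),[.553,-.396,.055])
im,w=cloud("scene");pk=(.56,-.41)
print(cyl(sel(w,pk,.035,.06,.11),.025,pk,True))
c=im[150:330,180:420];cv2.imwrite("pics/s4.png",cv2.resize(c,None,fx=3.3,fy=3.3,interpolation=cv2.INTER_CUBIC)[...,::-1])
E
```

```text
t 10.20 pos [ 0.5543 -0.3968  0.0719] q [-0.83  0.84  1.03  0.27  2.11 -1.23] F [0.2 0.5 0.2] open 0.0495 grip 47.2
rot(tool,deg) [-0.02 -0.12 -0.05] lin now [-0.0121 -0.0008  0.0118] lin after rot [-0.0121 -0.0008  0.0118]
(array([ 0.5573, -0.4114,  0.3871, -0.324 ]), 120, np.float64(0.091))
```

View pics/s4.png

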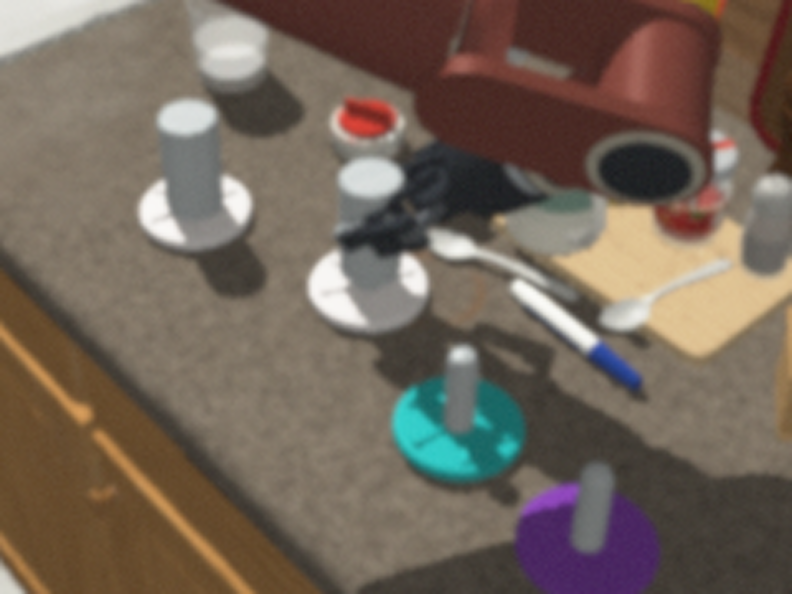

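The beaker is now over the peg, its rim at about (370,280) and some 15 mm above the ribs. I'll lower slowly and watch the force.

jog_arm --steps '[{"linear": [-0.0023, 0, 0.0019], "delta_rot": [0, 0, 0], "grip": 0.04}, {"linear": [-0.0023, 0, 0.0019], "delta_rot": [0, 0, 0], "grip": 0.04}, {"linear": [-0.0023, 0, 0.0019], "delta_rot": [0, 0, 0], "grip": 0.04}, {"linear": [-0.0023, 0, 0.0019], "delta_rot": [0, 0, 0], "grip": 0.04}, {"linear": [0, 0, 0], "delta_rot": [0, 0, 0], "grip": 0.04}, {"linear": [0, 0, 0], "delta_rot": [0, 0, 0], "grip": 0.04}]'

```text
t: 10.85
tool_pos: [0.5547, -0.3973, 0.061]
tool_rot: [-1.258, -1.974, -0.586]
contact_force: [0.3, -0.5, -0.8]
opening: 0.0495
grip_force: 47.2
```

jog_arm --steps '[{"linear": [-0.0012, 0, 0.001], "delta_rot": [0, 0, 0], "grip": 0.04}, {"linear": [0, 0, 0], "delta_rot": [0, 0, 0], "grip": 0.04}]'

```text
t: 11.05
tool_pos: [0.5548, -0.3974, 0.0595]
tool_rot: [-1.258, -1.974, -0.586]
contact_force: [0.3, 0.4, -1.4]
opening: 0.0495
grip_force: 47.2
```

jog_arm --steps '[{"linear": [-0.0012, 0, 0.001], "delta_rot": [0, 0, 0], "grip": 0.04}, {"linear": [0, 0, 0], "delta_rot": [0, 0, 0], "grip": 0.04}]'

```text
t: 11.25
tool_pos: [0.5547, -0.3973, 0.0577]
tool_rot: [-1.258, -1.974, -0.586]
contact_force: [0.3, 0.9, -1.1]
opening: 0.0497
grip_force: 47.2
```

jog_arm --steps '[{"linear": [-0.0012, 0, 0.001], "delta_rot": [0, 0, 0], "grip": 0.04}, {"linear": [0, 0, 0], "delta_rot": [0, 0, 0], "grip": 0.04}]'

```text
t: 11.45
tool_pos: [0.5548, -0.3975, 0.0575]
tool_rot: [-1.257, -1.974, -0.586]
contact_force: [-2.2, 0.5, 3.9]
opening: 0.0497
grip_force: 47.3
```

jog_arm --steps '[{"linear": [-0.0008, 0, 0.0006], "delta_rot": [0, 0, 0], "grip": 0.04}, {"linear": [0, 0, 0], "delta_rot": [0, 0, 0], "grip": 0.04}]'

```text
t: 11.65
tool_pos: [0.5549, -0.3975, 0.0575]
tool_rot: [-1.257, -1.974, -0.587]
contact_force: [-2.5, 1.6, 6.6]
opening: 0.0496
grip_force: 47.5
```

jog_arm --steps '[{"linear": [-0.0008, 0, 0.0006], "delta_rot": [0, 0, 0], "grip": 0.04}, {"linear": [0, 0, 0], "delta_rot": [0, 0, 0], "grip": 0.04}]'

```text
t: 11.85
tool_pos: [0.5549, -0.3976, 0.0575]
tool_rot: [-1.256, -1.973, -0.587]
contact_force: [-3.2, 1.5, 9.6]
opening: 0.0497
grip_force: 47.6
```

Contact has stopped the descent. Before letting go, I'll check it is the seat by comparing the top height with the drying beaker's.

```bash
python3 - <<'E'
from fit import *
for n in("scene","top"):
    im,w=cloud(n)
    for nm,c in(("free",(.56,-.411)),("dry",(.5105,-.243))):
        P=sel(w,c,.018,.09,.125);k=np.median(P[:,2]) if len(P) else 0
        A=np.c_[P[:,:2]-c,np.ones(len(P))];print(n,nm,len(P),k,np.linalg.lstsq(A,P[:,2],rcond=None)[0].round(3) if len(P)>5 else "")
E
```

```text
scene free 105 0.10669232067320279 [0.036 0.007 0.107]
scene dry 83 0.10693301920008813 [0.011 0.017 0.107]
top free 25 0.10716217107979085 [-0.142 -0.114  0.11 ]
top dry 142 0.10769340675007587 [-0.01   0.022  0.108]
```

The top height matches the drying beaker (0.107 m), so it is seated. Next: ease the push, open, and back out along the tool axis.

jog_arm --steps '[{"linear": [0.0019, 0, -0.0015], "delta_rot": [0, 0, 0], "grip": 0.04}, {"linear": [0, 0, 0], "delta_rot": [0, 0, 0], "grip": 0.052}, {"linear": [0, 0, 0], "delta_rot": [0, 0, 0], "grip": 0.056}, {"linear": [0, 0, 0], "delta_rot": [0, 0, 0], "grip": 0.064}, {"linear": [0, 0, 0], "delta_rot": [0, 0, 0], "grip": 0.074}, {"linear": [0, 0, 0], "delta_rot": [0, 0, 0], "grip": 0.08}, {"linear": [0, 0, 0], "delta_rot": [0, 0, 0], "grip": 0.08}, {"linear": [0, 0, 0], "delta_rot": [0, 0, 0], "grip": 0.08}]' --newtons 20

```text
t: 12.75
tool_pos: [0.5548, -0.3974, 0.0568]
tool_rot: [-1.258, -1.974, -0.586]
contact_force: [-0.3, -1.2, 0.5]
opening: 0.0802
grip_force: 0.0
```

jog_arm --steps '[{"linear": [0, 0, -0.01], "delta_rot": [0, 0, 0], "grip": 0.08}, {"linear": [0, 0, -0.015], "delta_rot": [0, 0, 0], "grip": 0.08}, {"linear": [0, 0, -0.02], "delta_rot": [0, 0, 0], "grip": 0.08}, {"linear": [0, 0, -0.02], "delta_rot": [0, 0, 0], "grip": 0.08}, {"linear": [0.01, 0, -0.02], "delta_rot": [0, 0, 0], "grip": 0.08}, {"linear": [0.02, 0, -0.02], "delta_rot": [0, 0, 0], "grip": 0.08}, {"linear": [0.02, 0, -0.02], "delta_rot": [0, 0, 0], "grip": 0.08}, {"linear": [0, 0, 0], "delta_rot": [0, 0, 0], "grip": 0.08}, {"linear": [0, 0, 0], "delta_rot": [0, 0, 0], "grip": 0.08}]'

```text
t: 13.65
tool_pos: [0.5821, -0.4557, 0.1768]
tool_rot: [-1.26, -1.977, -0.585]
contact_force: [-0.6, -0.2, 0.1]
opening: 0.0798
grip_force: 0.0
```

```bash
python3 - <<'E'
from fit import *
plan(axes(-65,-50),[.553,-.396,.055])
for n in("top","scene"):
    im,w=cloud(n)
    for nm,c in(("free",(.56,-.411)),("dry",(.5105,-.243))):
        P=sel(w,c,.018,.09,.125)
        print(n,nm,len(P),np.median(P[:,2]),cyl(sel(w,c,.035,.03,.1),.025,c,True))
c=im[150:330,180:420];cv2.imwrite("pics/s5.png",cv2.resize(c,None,fx=3.3,fy=3.3,interpolation=cv2.INTER_CUBIC)[...,::-1])
E
```

```text
t 13.65 pos [ 0.5821 -0.4557  0.1768] q [-0.85  0.89  0.76  0.3   2.31 -1.18] F [-0.6 -0.2  0.1] open 0.0798 grip 0.0
rot(tool,deg) [0.04 0.2  0.01] lin now [-0.0502 -0.0012  0.1293] lin after rot [-0.0506 -0.0011  0.1292]
top free 55 0.10738512164468948 (array([ 0.5617, -0.4144,  0.0146,  0.0106]), 7, np.float64(0.074))
top dry 142 0.10778908052796529 (array([ 0.5102, -0.2435,  0.0016,  0.0011]), 52, np.float64(0.069))
scene free 104 0.10664586661510067 (array([ 0.5638, -0.4119, -0.0092, -0.0095]), 396, np.float64(0.065))
scene dry 90 0.10643387863505667 (array([ 0.5124, -0.2412, -0.0006, -0.0043]), 365, np.float64(0.066))
```

View pics/s5.png

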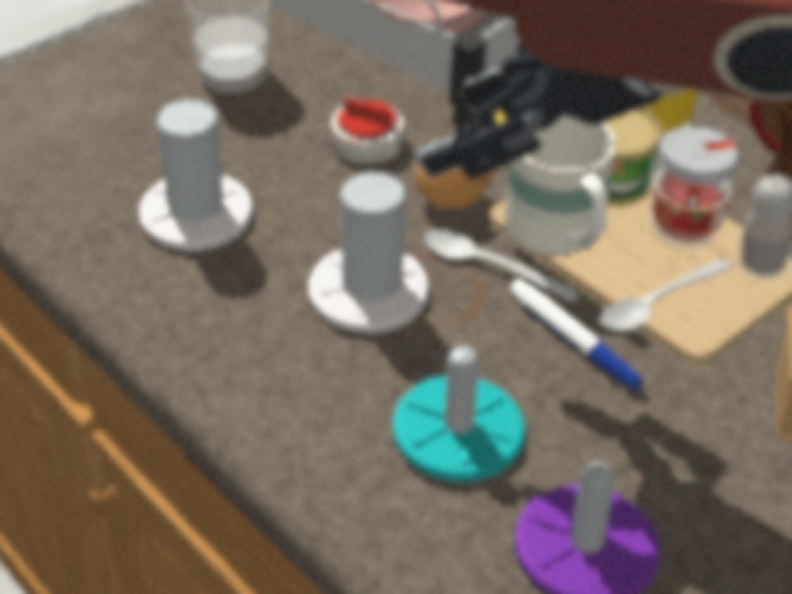

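The beaker at (373,235) stands upright over the free peg. The drying beaker and the tumbler have not moved, and the gripper is clear.

```bash
python3 -c "
from station import ctrl
print(ctrl.finish_job())"
```

```text
the job is handed in; nothing more can be done
None
```

The slim beaker is mouth down over the free white peg with its rim on the stand, the drying beaker and tumbler were not moved, and I handed the job in at about 14 s.

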